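# Hold a riser leg against a sprung stop, one flange after the other

### The arm

A 6-joint arm with a two-finger parallel gripper is mounted at the origin on a cart in front of the work surface, level with it; the furniture and walls round the work are solid. World frame = base frame: x ahead of the robot, y to its left, z up, the work surface at z = 0. Lengths are in m, angles in rad, forces in N, time in s.
With the tool pointing down it reaches from about 0.425 to 0.95 m from the base axis. Payload 3.5 kg.
Tool frame: the origin (TCP) lies on the centre line of the jaws, within the pads' length; the fingertips stand 8 mm ahead of it and the grasp point (between the pads) lies 11 mm behind it (bot.finger_overhang is the distance from the TCP to the fingertips, in m); z points along the fingers, y is the direction in which the jaws open and shut (so a half turn about z gives the same grasp; the last joint's range is limited). The gripper opens to 85 mm and grips with 20 to 120 N. Pads are 22 mm wide; open, the fingers measure 114 mm over their backs; the gripper's body (76 mm by 85 mm) begins 54 mm behind the grasp point. The pads swing forward as they close: fully open they stand 13 mm farther back than shut.
Start: joints at [0.958, 0.286, 1.577, -0, 1.279, -0.15], TCP at [0.301, 0.604, 0.239] pointing down, gripper open.
Joint ranges: [-2.77, 2.77], [-0.9, 2.22], [0.21, 2.48], [-1.53, 4.67], [0.24, 2.81], [-2.84, 2.84]. Speed limits (rad/s): [2.79, 2.79, 3.14, 3.14, 3.14, 3.14].

### API

Orientations are given as a unit quaternion [w, x, y, z].
In Python, from station import bot, read_camera, job gives the robot as it stands.
- The arm moves only by the shell command python3 -m creep 'ROWS' [OPENING] [FORCE]. ROWS is JSON, a list of rows, each an object with "dp": the shift along the world's x, y, z in units of 50 mm (1.0 is 50 mm), a list of three; "roll": the turn about the world's z in units of 180 degrees (1.0 is 180 degrees). In form: [{"dp": [dx, dy, dz], "roll": roll}, ...]. A call has 1 to 12 rows; each row shifts and turns the commanded pose from where the row before left it; what a row does not reach is not made up. A row lasts 1/10 s, in which the tool goes at most 50 mm and 8.59 degrees, less where a joint would pass 70% of its speed; a pose out of reach is approached as far as the arm can. A call with a number of a shift or a turn outside -1 to 1 is refused whole. A call with a gripper value outside its range is refused whole. OPENING is the opening in per cent of the stroke, from 0 (shut) to 100 (fully open), set as the call begins (- or left out, the last holds). The fingers move at their own pace and stop on an object; FORCE is the grip in N (left out, the last holds). Time passes only in rows, so rows that do not move let the fingers close. It gives the time, the measured TCP pose, the force and the opening at its end, in the units of the state.
- bot.observe(): the state, without advancing time (a new reading comes with each control period).
- read_camera(name): name is "scene" or "top" or "wrist"; returns a dict with "img" (400x640x3 uint8, red, green, blue), "range_z" (400x640 float32, m along the optical axis (not along the pixel's ray), 0 where there is no reading), "K" (3x3 intrinsics, pixels), "k1" (the pictures are not rectified: a ray, as slopes to the right and down, at radius r is drawn at 1 + k1 r^2 times it, then the intrinsics apply), "R" (3x3) and "t" (3): a world point X has camera coordinates R X + t; the wrist camera has in their place "hand_eye" (4x4, takes a point from camera to tool coordinates, whose origin is the TCP and whose axes are the flange's). Camera axes: x right, y down, z forward; pixel columns grow to the right and rows downward; lengths in m; the calibration is good to about 2 mm. A picture is of the moment at which its call begins: read the wrist's pose just before it.
- job.sign_off(): hands the job in, once; it reports no verdict.
The state is a dict: "t": time; "qpos": joint angles; "joint_velocities": joint speeds; "joint_efforts": joint torques, N m; "position": TCP position; "ee_rot": TCP orientation; "contact_force": force on the tool from outside, world axes, zero at the start; "moment": the same for the moment, N m; "finger_gap": opening from 0.0 (shut) to 1.0 (fully open).
Only numpy, scipy, OpenCV 4.12 (cv2) and the standard library are available. Lean on these libraries where they do the work, as an engineer would, in place of code of your own. Each camera call takes 0.05 s, during which the arm holds its last target.

### The job

Be the third hand for a colleague who screws this monitor-riser leg together: holding the leg by its square post and keeping its foot down on the desk, press its blue flange flush against the middle of the fixture's sprung stop plate so that the red pointer stands over the green band, and keep it there steadily for two seconds while the first screws go in. Then back off, turn the leg, press its orange flange against the stop in the same way, and finish like that: the program ends while the leg is still gripped and pressed with the pointer over the green. Never push the stop right back to its end stop, and leave the other things on the desk alone.

Things in the scene. Friction and masses are not known exactly. Their poses are not given: they have to be found in the camera images.
- riser_leg: loose corner leg of a monitor riser, about 0.3 kg: aluminium foot 72 x 72 x 6 mm, in its middle an upright square post (22 x 22 mm, black cap, top at 91 mm), and along two neighbouring edges an upright flange, 40 mm high, 6 mm thick, one blue, one orange. Origin: centre of the underside; x points out through the blue flange, y out through the orange one, z up the post
- leg_center (a point): point on the post's axis, 45 mm above the underside of the foot; axes as riser_leg. The post's sides are parallel to the flanges; grip it above them (clear from 40 to 91 mm height; below that 19 mm lie between post and flange)
- blue_face (a point): centre of the outer face of the blue flange, 36 mm from the post axis along the leg's x, 23 mm above its underside; the face is 72 mm wide, its normal the leg's +x; axes as riser_leg
- orange_face (a point): centre of the outer face of the orange flange, 36 mm from the post axis along the leg's y, 23 mm above its underside; the face is 72 mm wide, its normal the leg's +y; axes as riser_leg
- fixture: assembly fixture fixed to the desk, 130 mm wide, 118 mm deep, 52 mm high: dark base, grey housing with a sprung aluminium stop plate in front and a white scale with a green band on top. Origin: on the desk below the stop's front face at rest. x points the way the stop is pushed (roughly away from the robot), z up
- stop_face (a point): centre of the front face of the stop plate (130 mm wide, 3 to 43 mm above the desk), 23 mm above the desk; moves with the stop. x points into the plate, the way it is pushed; y runs along the plate. In front of the plate is bare desk
- stop (a joint): how far the stop plate is pushed back against its spring (m): 0 at rest, end stop at 0.025. No preload, 0.5 N per mm. The plate's red pointer ends over the green band from 0.008 to 0.016 (4 to 8 N), over the red band from about 0.020
- screwdriver: screwdriver lying on the desk at the right; to be left alone
- screw_tin: round brass-coloured tin, 115 mm across, 42 mm high, at the left; to be left alone
- tape: roll of masking tape, about 100 mm across, 24 mm high, at the right; to be left alone
- mouse2: dark computer mouse at the back, right of the fixture; to be left alone
Not all that is in view belongs to the job. What is shaped like the riser_leg but yellow is not meant.

How it is judged:
By the outcome, as a careful person would: the job done as asked, in the order asked, and still so for the second after the job is handed in, while the arm keeps its last pose, push and grip.
It also fails if it takes over 58 s, if anything falls off the work surface, if the arm or the gripper's body presses on something with over 40 N, if the wrist force passes 120 N, or if a joint passes its speed limit or range.

## Working session

There is one attempt and no reset: what is moved stays moved. The work goes in short steps, Python scripts to look and compute and a shell command to move; the robot and the scene stay as the last step left them, time stands still between calls to the robot, and variables do not carry over. Pictures are saved under pics/ and viewed, and the job is handed in when it is done.

```bash
ls; mkdir -p pics
python3 - <<'E'
from station import bot, read_camera, job
import cv2
print(bot.observe())
for n in ["scene","top","wrist"]:
    c=read_camera(n); cv2.imwrite(f"pics/{n}0.png",c["img"][:,:,::-1]); print(n,c["K"],c["k1"],c.get("R"),c.get("t"),c.get("hand_eye"))
E
```

```text
pics
{'t': 0.0, 'qpos': array([ 9.57987319e-01,  2.87211938e-01,  1.57820195e+00,  4.30688388e-06,
        1.27859501e+00, -1.49993628e-01]), 'joint_velocities': array([ 6.42813488e-05,  1.30800405e-03, -6.39655279e-04, -1.71530843e-03,
       -6.26639111e-05,  6.45073219e-05]), 'joint_efforts': array([-1.27347226e-03, -4.05979621e+01, -2.92628413e+01, -1.03498762e-04,
        5.71708355e-03, -7.16191181e-06]), 'position': array([0.30095866, 0.60346914, 0.2379028 ]), 'ee_rot': array([-4.51601763e-04,  2.29348356e-01,  9.73343656e-01, -1.12054268e-03]), 'contact_force': array([-0.8479948 ,  0.3378322 ,  0.20148748]), 'moment': array([ 0.02385614, -0.00335747,  0.01769856]), 'finger_gap': 1.0028157405127793}
scene [[422.99381031   0.         326.30501388]
 [  0.         422.99381031 197.51107046]
 [  0.           0.           1.        ]] -0.0021807171598779203 [[-0.78738123 -0.61643418 -0.00630017]
 [-0.42512546  0.55036377 -0.71858755]
 [ 0.44642931 -0.56312399 -0.69540797]] [0.51569173 0.26171962 1.26989957] None
top [[482.33008883   0.         320.23624902]
 [  0.         482.33008883 207.33904455]
 [  0.           0.           1.        ]] -0.08365665061657923 [[ 0.00481129 -0.99995676 -0.0079584 ]
 [-0.99750611 -0.00423878 -0.07045277]
 [ 0.07041599  0.00827752 -0.99748337]] [0.06157485 0.59271269 1.49002877] None
wrist [[344.78114406   0.         326.24510344]
 [  0.         344.78114406 195.84772381]
 [  0.           0.           1.        ]] -0.018782001590065205 None None [[ 6.77356732e-04 -9.56135256e-01 -2.92924757e-01  7.38161769e-02]
 [ 9.99998437e-01  1.69198611e-04  1.76010700e-03 -2.51184422e-04]
 [-1.63333790e-03 -2.92925491e-01  9.56133876e-01 -1.34986358e-01]
 [ 0.00000000e+00  0.00000000e+00  0.00000000e+00  1.00000000e+00]]
```

View pics/top0.png

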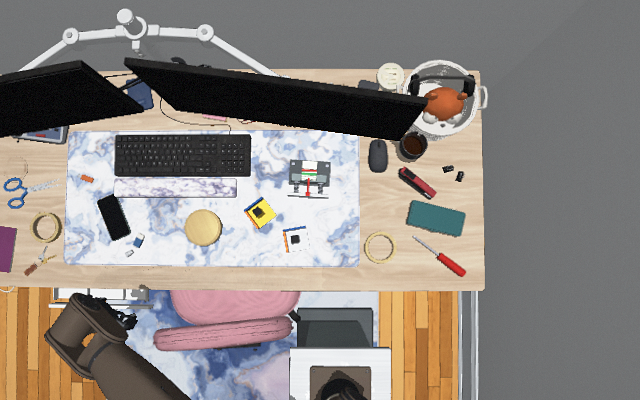

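View pics/scene0.png

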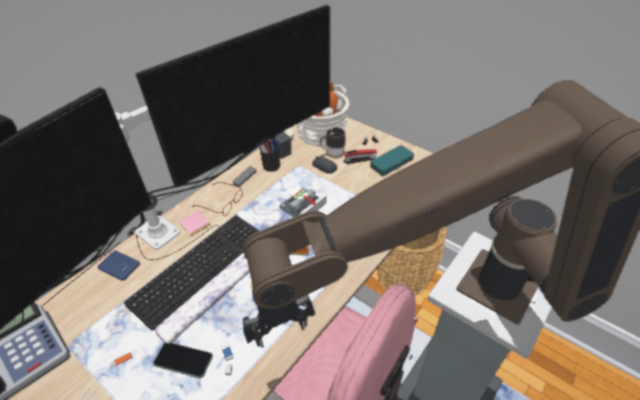

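View pics/wrist0.png

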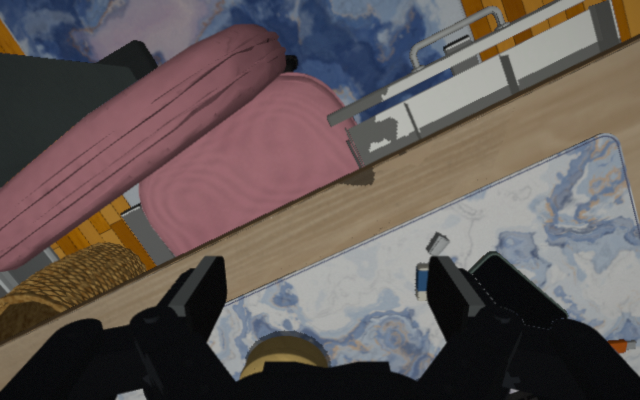

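Top view: the leg (white foot) is at about (296,240), the yellow decoy at (260,212), the fixture at (309,178) and the tin at (203,226). I'll zoom in there.

```bash
cat > h.py <<'E'
import numpy as np, cv2
from station import bot, read_camera, job
from scipy.spatial.transform import Rotation as Rn
def undist(c,uv):
    uv=np.atleast_2d(uv).astype(float); K=c["K"]
    d=np.c_[(uv[:,0]-K[0,2])/K[0,0],(uv[:,1]-K[1,2])/K[1,1]]; s=d.copy()
    for _ in range(20): s=d/(1+c["k1"]*(s**2).sum(1,keepdims=True))
    return s
def pose(c,st):
    # returns Rcw (cam->world), origin
    if "R" in c and c["R"] is not None: return c["R"].T, -c["R"].T@c["t"]
    q=st["ee_rot"]; R=Rn.from_quat([q[1],q[2],q[3],q[0]]).as_matrix(); H=np.array(c["hand_eye"])
    return R@H[:3,:3], R@H[:3,3]+st["position"]
def at_z(c,st,uv,z):
    s=undist(c,uv); R,o=pose(c,st); d=np.c_[s,np.ones(len(s))]@R.T
    return o+d*((z-o[2])/d[:,2])[:,None]
def cloud(c,st,u0,u1,v0,v1):
    U,V=np.meshgrid(np.arange(u0,u1),np.arange(v0,v1)); uv=np.c_[U.ravel(),V.ravel()]
    z=c["range_z"][v0:v1,u0:u1].ravel(); s=undist(c,uv); R,o=pose(c,st)
    P=(np.c_[s,np.ones(len(s))]*z[:,None])@R.T+o
    col=c["img"][v0:v1,u0:u1].reshape(-1,3); m=z>0
    return P[m],col[m],uv[m]
def proj(c,st,X):
    R,o=pose(c,st); p=(np.atleast_2d(X)-o)@R; s=p[:,:2]/p[:,2:]; s=s*(1+c["k1"]*(s**2).sum(1,keepdims=True))
    return np.c_[s[:,0]*c["K"][0,0]+c["K"][0,2], s[:,1]*c["K"][1,1]+c["K"][1,2]]
E
python3 - <<'E'
from h import *
c=read_camera("top"); im=c["img"][:,:,::-1]
cv2.imwrite("pics/topz.png",cv2.resize(im[145:265,230:350],None,fx=5,fy=5,interpolation=cv2.INTER_CUBIC))
for n,uv,z in [("cap",(294,240),.091),("fix",(308,195),.04),("desk",(330,240),0)]:
    print(n,at_z(c,None,uv,z))
P,col,uv=cloud(c,None,230,350,145,265)
for q in [(294,240),(330,240),(308,175),(260,212),(203,226)]:
    i=np.where((uv==q).all(1))[0]; print(q,P[i])
E
```

```text
cap [[0.48969745 0.14131382 0.091     ]]
fix [[0.62928748 0.10222674 0.04      ]]
desk [[0.49049808 0.03305611 0.        ]]
(294, 240) [[0.48968604 0.14103618 0.09545615]]
(330, 240) [[ 0.49051104  0.03300205 -0.0044201 ]]
(308, 175) [[0.69075357 0.10239783 0.04741515]]
(260, 212) [[0.57251927 0.24338635 0.09477217]]
(203, 226) []
```

View pics/topz.png

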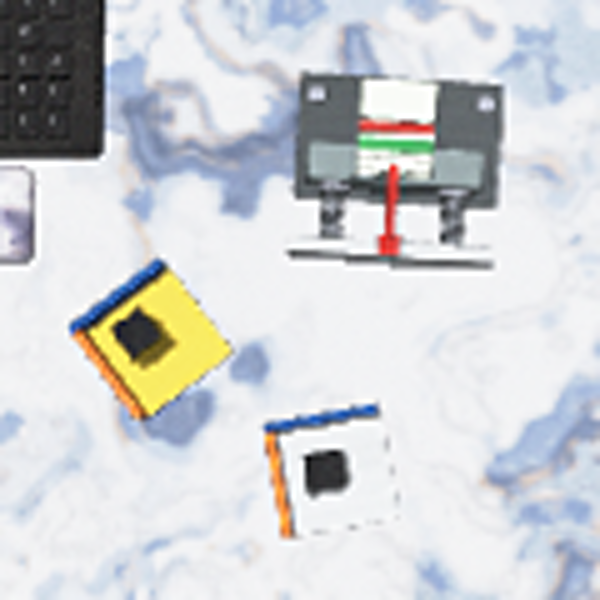

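```bash
python3 -m creep '[{"dp":[0.5,-0.78,0],"roll":0.017},{"dp":[0.5,-0.78,0],"roll":0.017},{"dp":[0.5,-0.78,0],"roll":0.017},{"dp":[0.5,-0.78,0],"roll":0.017},{"dp":[0.5,-0.78,0],"roll":0.017},{"dp":[0.5,-0.78,0],"roll":0.017},{"dp":[0.5,-0.78,0],"roll":0.017},{"dp":[0.5,-0.78,0],"roll":0.017},{"dp":[0.5,-0.78,0],"roll":0.017},{"dp":[0.5,-0.78,0],"roll":0.017},{"dp":[0.5,-0.78,0],"roll":0.017},{"dp":[0.5,-0.78,0],"roll":0.017}]'
python3 -m creep '[{"dp":[0,0,0],"roll":0},{"dp":[0,0,0],"roll":0}]'
python3 - <<'E'
from h import *
st=bot.observe(); c=read_camera("wrist"); print(st["position"],st["ee_rot"],st["t"],st["qpos"])
cv2.imwrite("pics/w1.png",c["img"][:,:,::-1]); np.savez("w1.npz",**{k:v for k,v in c.items() if v is not None},p=st["position"],q=st["ee_rot"])
E
```

```text
t: 1.4
position: [0.6019, 0.1342, 0.2392]
ee_rot: [-0.0, -0.09, 0.996, 0.0]
contact_force: [0.8, 0.2, 0.8]
finger_gap: 1.001
t: 1.6
position: [0.6015, 0.135, 0.2388]
ee_rot: [-0.001, -0.088, 0.996, 0.0]
contact_force: [-0.6, 0.4, 0.5]
finger_gap: 1.0
[0.60147256 0.13503813 0.23882569] [-5.34534916e-04 -8.75536575e-02  9.96159631e-01  2.46981258e-04] 1.6 [ 5.62475733e-02  1.60114652e-01  1.72670749e+00  4.83938589e-04
  1.25585461e+00 -1.69003075e+00]
```

View pics/w1.png

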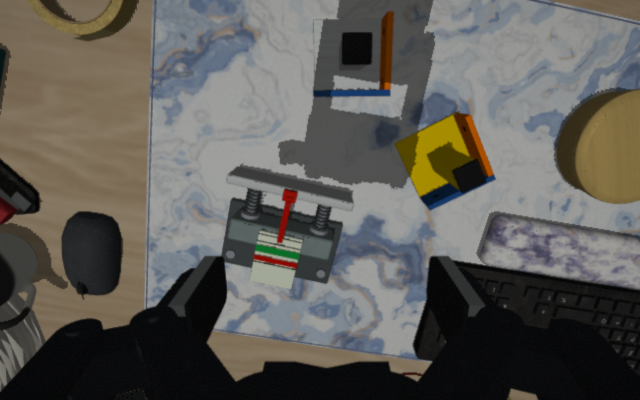

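Wrist picture: leg with its cap at (357,48), blue flange along the row-92 edge at columns 314–390, orange flange at column 387. The stop plate's front edge runs from (230,168) to (353,188). The decoy is at (447,160). Now I'll measure.

Run:
```python
from h import *
d=np.load("w1.npz"); c={k:d[k] for k in ["img","range_z","K","k1","hand_eye"]}; st=dict(position=d["p"],ee_rot=d["q"])
im=c["img"][:,:,::-1]
cv2.imwrite("pics/w1a.png",cv2.resize(im[0:110,290:430],None,fx=5,fy=5,interpolation=cv2.INTER_CUBIC))
cv2.imwrite("pics/w1b.png",cv2.resize(im[155:285,215:365],None,fx=5,fy=4.5,interpolation=cv2.INTER_CUBIC))
P,col,uv=cloud(c,st,290,430,0,110)
def rect(m,n):
    r=cv2.minAreaRect((P[m][:,:2]*1000).astype(np.float32)); print(n,m.sum(),"z",np.median(P[m][:,2]),"c",np.round(r[0],1),"sz",np.round(r[1],1),"ang",round(r[2],1), "mean",P[m].mean(0))
print("desk z",np.median(P[P[:,2]<.003][:,2]))
rect((P[:,2]>.085),"cap")
top=(P[:,2]>.035)&(P[:,2]<.047)
r_,g,b=col[:,0].astype(int),col[:,1].astype(int),col[:,2].astype(int)
rect(top&(b>r_+30),"blue"); rect(top&(r_>b+40),"orange")
for m,n,ax in ((top&(b>r_+30),"blue",1),(top&(r_>b+40),"orange",0)):
    k=np.polyfit(P[m][:,ax],P[m][:,1-ax],1); print(n,np.degrees(np.arctan(k[0])))
P,col,uv=cloud(c,st,215,365,155,285)
m=(P[:,2]>.038)&(P[:,2]<.046)&(P[:,0]<.66); rect(m,"plate")
```

```text
desk z 0.0003694000977311207
cap 999 z 0.09123597768637082 c [494.  139.6] sz [23.  23.2] ang 10.6 mean [0.49402596 0.13931511 0.09123459]
blue 434 z 0.0404331925189767 c [526.5 145.4] sz [ 5.3 69.7] ang 11.1 mean [0.52622716 0.14661809 0.04042517]
orange 542 z 0.04026529939693618 c [485.7 170.9] sz [64.8  6.4] ang 10.7 mean [0.48422887 0.1704527  0.04002472]
blue -10.52564882826405
orange 11.098194181457417
plate 1248 z 0.04304570661655924 c [631.2 103.6] sz [129.4  10.7] ang 86.5 mean [0.63015141 0.10297184 0.04280294]
```

View pics/w1a.png

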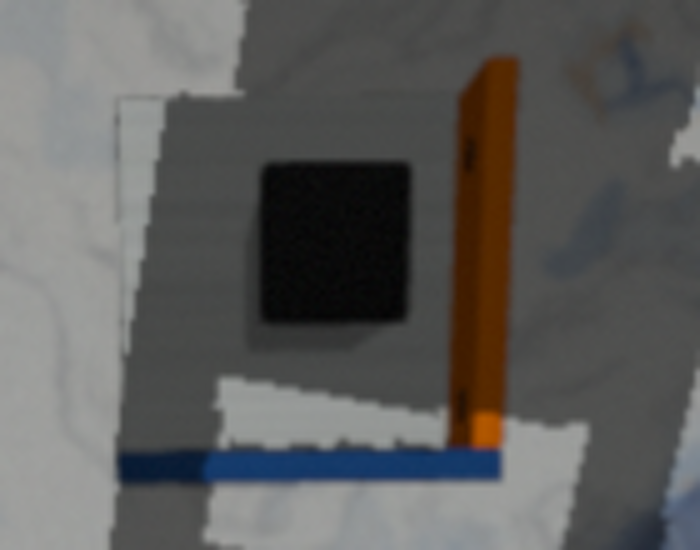

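View pics/w1b.png

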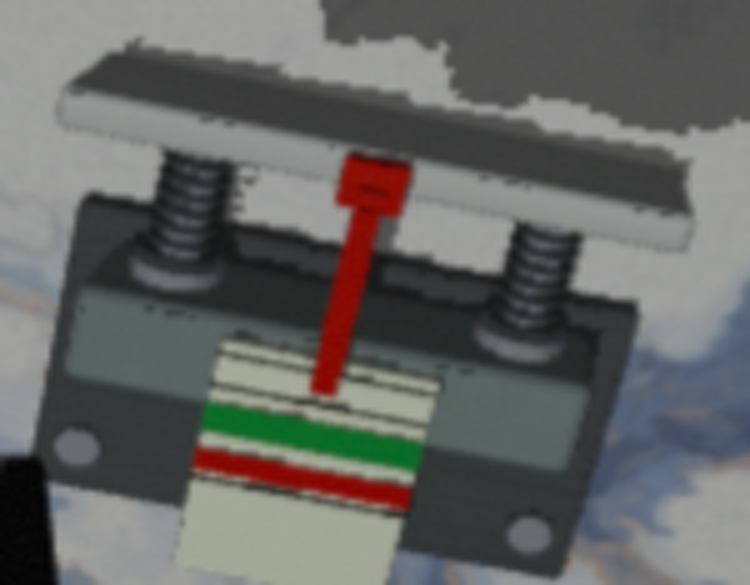

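Run:
```python
from h import *
d=np.load("w1.npz"); c={k:d[k] for k in ["img","range_z","K","k1","hand_eye"]}; st=dict(position=d["p"],ee_rot=d["q"])
P,col,uv=cloud(c,st,215,365,155,285)
m=(P[:,0]<.66)&(P[:,2]>.0405)&(P[:,2]<.0455)
Q=P[m]; Q=Q[np.abs(Q[:,2]-.043)<.002]
for it in range(3):
    k=np.polyfit(Q[:,1],Q[:,0],1); r=Q[:,0]-np.polyval(k,Q[:,1]); 
    print("yaw",-np.degrees(np.arctan(k[0])),"x@y=.103",np.polyval(k,.103),"res",np.percentile(r,[1,5,50,95,99])); Q=Q[np.abs(r)<.005]
    print(Q[:,1].min(),Q[:,1].max(),len(Q))
# front lower pts (front face)
F=P[(P[:,2]<.038)&(P[:,2]>.006)&(P[:,0]<.64)]
for lo,hi in ((.01,.02),(.02,.03),(.03,.04)):
    G=F[(F[:,2]>lo)&(F[:,2]<hi)]; 
    if len(G)>20:
        k=np.polyfit(G[:,1],G[:,0],1); print("front",lo,len(G),-np.degrees(np.arctan(k[0])),np.polyval(k,.103),G[:,1].min(),G[:,1].max())
# housing back bolts / base sides: edges
B=P[(P[:,2]<.02)&(P[:,2]>.005)&(P[:,0]>.64)]
r=cv2.minAreaRect((B[:,:2]*1000).astype(np.float32)); print("base",r)
H=P[(P[:,2]>.046)&(P[:,0]>.65)]; r=cv2.minAreaRect((H[:,:2]*1000).astype(np.float32)); print("housing",r,np.median(H[:,2]))
# pointer red yaw
rr=(col[:,0]>120)&(col[:,1]<60)&(col[:,2]<60)&(P[:,0]<.695)
R=P[rr]; k=np.polyfit(R[:,0],R[:,1],1); print("pointer yaw",np.degrees(np.arctan(k[0])),"y mean",R.mean(0), R[:,0].min(),R[:,0].max(),k)
```

```text
yaw -3.416267802364235 x@y=.103 0.630523985569312 res [-0.0045244  -0.00414776 -0.00016632  0.00467654  0.00531842]
0.03889380263863393 0.16827274156579458 1093
yaw -3.387830890994586 x@y=.103 0.6303733132799713 res [-0.00435883 -0.00401261 -0.00012821  0.00447715  0.00497991]
0.03889380263863393 0.16827274156579458 1084
yaw -3.35602924242239 x@y=.103 0.6303312237846197 res [-0.00430676 -0.00397529 -0.000134    0.00441224  0.00493119]
0.03889380263863393 0.16827274156579458 1079
front 0.01 296 -3.4706313040533523 0.62623728911728 0.039598594820184185 0.16745073474748434
front 0.02 341 -2.1237140124151317 0.6270847036674614 0.0396356976278074 0.16798234414060065
front 0.03 283 -2.5243255230734154 0.6268197933929689 0.04051832282273059 0.16804194664245012
base ((704.096923828125, 99.29705810546875), (130.28883361816406, 81.11933135986328), 86.51054382324219)
housing ((693.2083740234375, 99.75238800048828), (46.00025939941406, 86.58699798583984), 86.83592987060547) 0.04781798533238646
pointer yaw -3.5768783816834815 y mean [0.6495545  0.1023436  0.05090414] 0.6279189826070245 0.6826856302053073 [-0.06250953  0.14294695]
```

```bash
python3 -m creep '[{"dp":[-0.43,0.018,0],"roll":0.0036},{"dp":[-0.43,0.018,0],"roll":0},{"dp":[-0.43,0.018,0],"roll":0},{"dp":[-0.43,0.018,0],"roll":0},{"dp":[-0.43,0.018,0],"roll":0},{"dp":[0,0,-0.5],"roll":0},{"dp":[0,0,-0.5],"roll":0},{"dp":[0,0,-0.5],"roll":0},{"dp":[0,0,-0.5],"roll":0},{"dp":[0,0,-0.4],"roll":0},{"dp":[0,0,0],"roll":0},{"dp":[0,0,0],"roll":0}]'
python3 - <<'E'
from h import *
st=bot.observe(); c=read_camera("wrist"); print(st["position"],st["ee_rot"])
cv2.imwrite("pics/w2.png",c["img"][:,:,::-1])
E
```

```text
t: 2.85
position: [0.4933, 0.1416, 0.1196]
ee_rot: [-0.0, -0.095, 0.995, 0.0]
contact_force: [0.2, -0.1, 0.8]
finger_gap: 1.004
[0.49329187 0.14155416 0.11960895] [-1.40770266e-04 -9.53966867e-02  9.95439324e-01  7.44693177e-05]
```

View pics/w2.png

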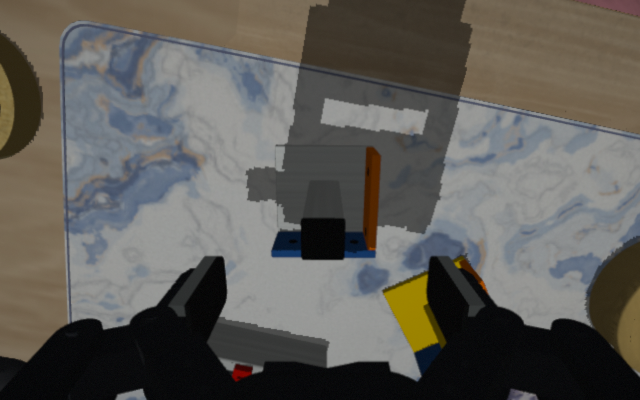

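```bash
python3 -m creep '[{"dp":[0.01,-0.03,-0.4],"roll":0},{"dp":[0,0,-0.4],"roll":0},{"dp":[0,0,-0.4],"roll":0},{"dp":[0,0,-0.1],"roll":0},{"dp":[0,0,0],"roll":0},{"dp":[0,0,0],"roll":0}]'
python3 -m creep '[{"dp":[0,0,0],"roll":0},{"dp":[0,0,0],"roll":0},{"dp":[0,0,0],"roll":0},{"dp":[0,0,0],"roll":0},{"dp":[0,0,0],"roll":0},{"dp":[0,0,0],"roll":0},{"dp":[0,0,0],"roll":0},{"dp":[0,0,0],"roll":0}]' 10 70
python3 - <<'E'
from h import *
st=bot.observe(); c=read_camera("wrist"); print(st["position"],st["ee_rot"],st["contact_force"],st["moment"])
cv2.imwrite("pics/w3.png",c["img"][:,:,::-1])
E
```

```text
t: 3.5
position: [0.4955, 0.1392, 0.0559]
ee_rot: [0.001, -0.095, 0.996, -0.0]
contact_force: [-0.8, 0.1, 0.5]
finger_gap: 0.999
t: 4.3
position: [0.4944, 0.139, 0.0546]
ee_rot: [0.0, -0.095, 0.996, -0.0]
contact_force: [-0.5, 0.3, 2.6]
finger_gap: 0.245
[0.49441054 0.13903698 0.05457961] [ 4.57559786e-05 -9.46006901e-02  9.95515297e-01 -2.33698678e-05] [-0.48279729  0.29246737  2.60539693] [-0.03277512  0.12780629 -0.01758338]
```

View pics/w3.png

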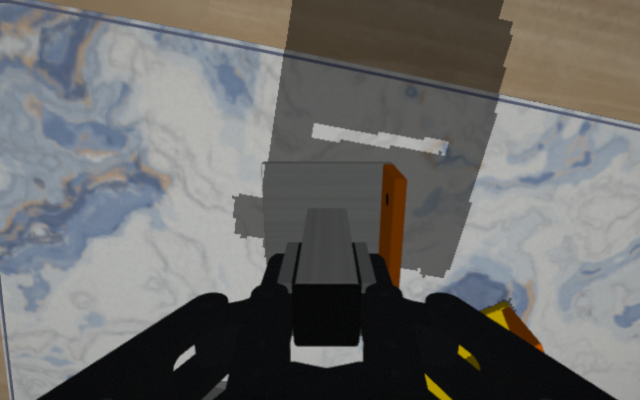

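```bash
python3 -m creep '[{"dp":[0.22,-0.082,0],"roll":-0.0099},{"dp":[0.22,-0.082,0],"roll":-0.0099},{"dp":[0.22,-0.082,0],"roll":-0.0099},{"dp":[0.22,-0.082,0],"roll":-0.0099},{"dp":[0.22,-0.082,0],"roll":-0.0099},{"dp":[0.22,-0.082,0],"roll":-0.0099},{"dp":[0.22,-0.082,0],"roll":-0.0099},{"dp":[0.22,-0.082,0],"roll":-0.0099},{"dp":[0,0,0],"roll":0},{"dp":[0,0,0],"roll":0},{"dp":[0,0,0],"roll":0}]'
python3 - <<'E'
from h import *
st=bot.observe(); print(st["position"],st["ee_rot"],st["contact_force"],st["moment"])
for n in ("wrist","top","scene"):
    c=read_camera(n); cv2.imwrite(f"pics/{n}4.png",c["img"][:,:,::-1])
    if n=="top":cv2.imwrite("pics/topz4.png",cv2.resize(c["img"][145:265,230:350,::-1],None,fx=5,fy=5,interpolation=cv2.INTER_CUBIC))
    if n=="scene":cv2.imwrite("pics/scenez4.png",cv2.resize(c["img"][150:280,240:400,::-1],None,fx=4.5,fy=4.5,interpolation=cv2.INTER_CUBIC))
E
```

```text
t: 5.45
position: [0.5829, 0.1061, 0.0546]
ee_rot: [0.001, 0.029, 1.0, -0.0]
contact_force: [2.0, -0.7, 1.3]
finger_gap: 0.251
[0.58294368 0.10612162 0.05462505] [ 1.09796601e-03  2.93723850e-02  9.99567927e-01 -1.27477698e-04] [ 2.03700204 -0.70076858  1.32803644] [-0.17682815 -0.34867501  0.07849314]
```

View pics/wrist4.png

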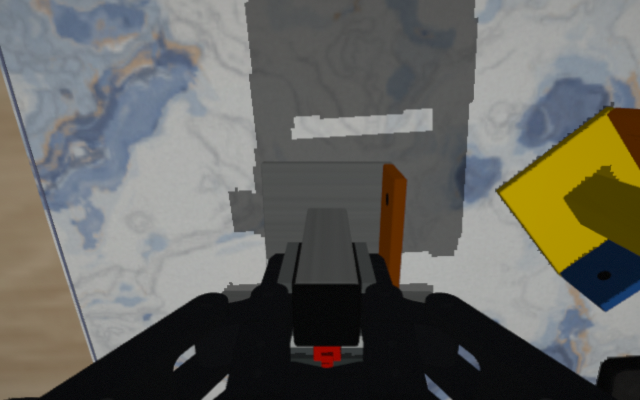

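View pics/topz4.png

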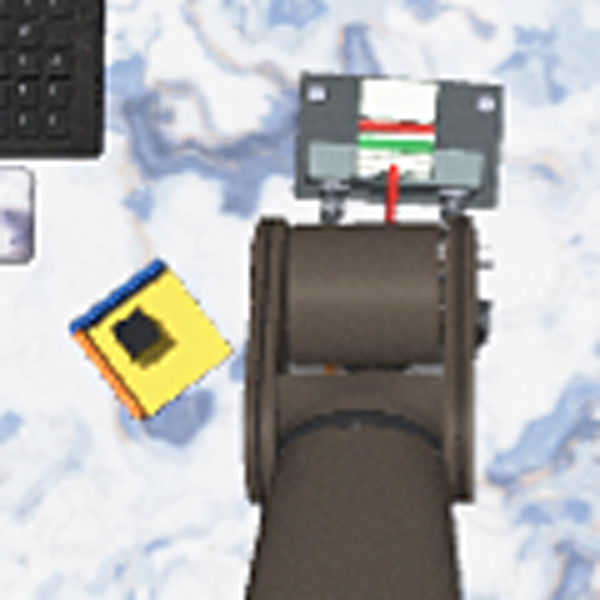

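View pics/scenez4.png

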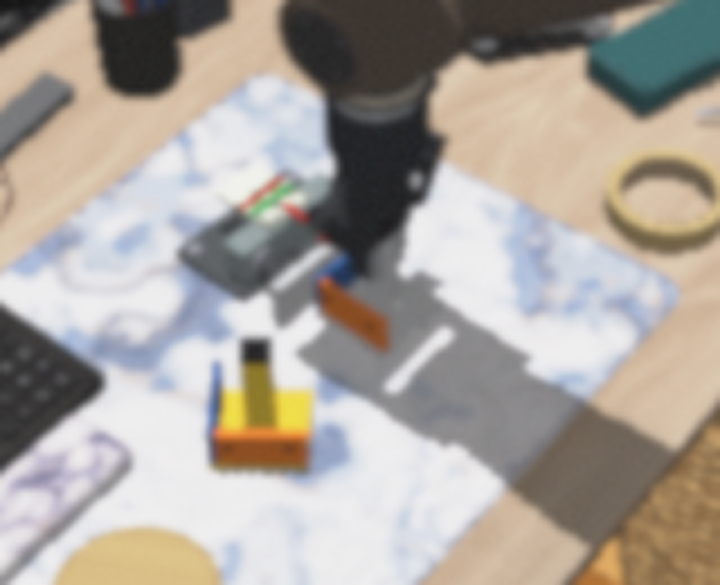

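```bash
python3 -m creep '[{"dp":[0.05,-0.003,0],"roll":0},{"dp":[0.05,-0.003,0],"roll":0},{"dp":[0.05,-0.003,0],"roll":0},{"dp":[0.05,-0.003,0],"roll":0},{"dp":[0.05,-0.003,0],"roll":0},{"dp":[0.05,-0.003,0],"roll":0},{"dp":[0,0,0],"roll":0},{"dp":[0,0,0],"roll":0}]'
python3 - <<'E'
from h import *
st=bot.observe(); print(st["position"],st["ee_rot"],st["contact_force"],st["moment"])
for n in ("wrist","top"):
    c=read_camera(n); cv2.imwrite(f"pics/{n}5.png",c["img"][:,:,::-1])
    if n=="top":cv2.imwrite("pics/topz5.png",cv2.resize(c["img"][155:205,280:340,::-1],None,fx=10,fy=10,interpolation=cv2.INTER_CUBIC))
E
```

```text
t: 6.4
position: [0.5945, 0.106, 0.0548]
ee_rot: [-0.004, 0.03, 1.0, 0.0]
contact_force: [-8.1, 1.4, 11.7]
finger_gap: 0.249
[0.59447179 0.1059964  0.05481686] [-4.28057836e-03  2.96554012e-02  9.99551001e-01  1.76263416e-04] [-8.08010608  1.43947494 11.66309037] [-0.02084451  1.12713083 -0.10010519]
```

View pics/topz5.png

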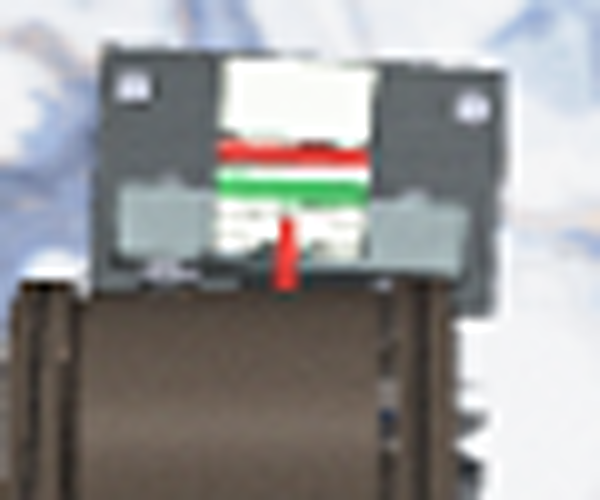

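View pics/wrist5.png

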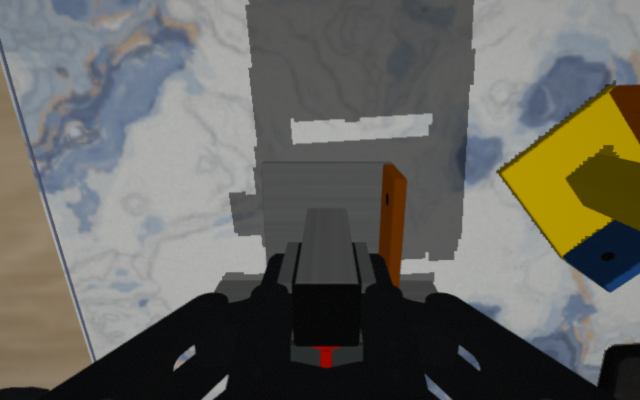

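```bash
python3 -m creep '[{"dp":[0.04,-0.003,0],"roll":0},{"dp":[0.04,-0.002,0],"roll":0},{"dp":[0.04,-0.002,0],"roll":0},{"dp":[0.04,-0.002,0],"roll":0},{"dp":[0,0,0],"roll":0},{"dp":[0,0,0],"roll":0}]'
python3 - <<'E'
from h import *
st=bot.observe(); print(st["position"],st["ee_rot"],st["contact_force"],st["moment"])
for n in ("wrist","top"):
    c=read_camera(n); cv2.imwrite(f"pics/{n}6.png",c["img"][:,:,::-1])
    if n=="top":cv2.imwrite("pics/topz6.png",cv2.resize(c["img"][155:205,280:340,::-1],None,fx=10,fy=10,interpolation=cv2.INTER_CUBIC))
E
```

```text
t: 7.1
position: [0.6009, 0.1056, 0.055]
ee_rot: [-0.007, 0.03, 1.0, 0.0]
contact_force: [-12.0, 0.1, 15.1]
finger_gap: 0.245
[0.60089604 0.10560757 0.05496531] [-6.66828164e-03  2.95196981e-02  9.99541955e-01  2.66186177e-05] [-12.03469752   0.14054918  15.10277605] [-0.06696286  1.94412375 -0.0703292 ]
```

View pics/topz6.png

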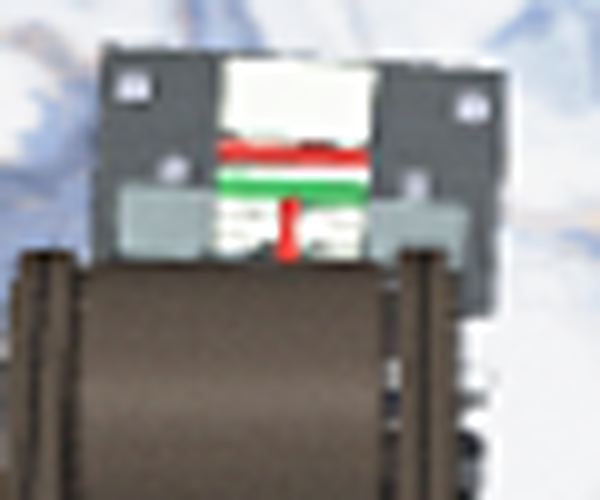

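View pics/wrist6.png

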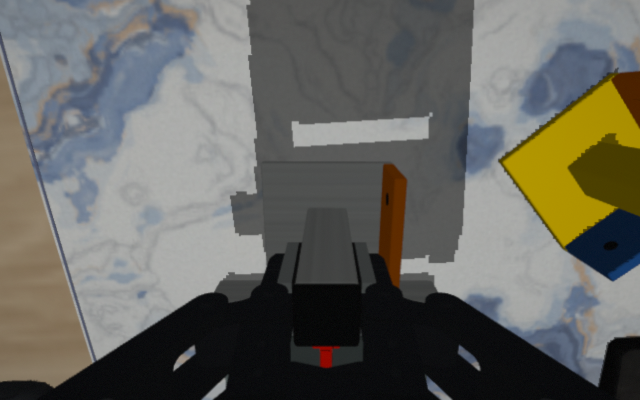

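```bash
python3 -m creep '[{"dp":[0.04,-0.002,0.003],"roll":0},{"dp":[0.04,-0.002,0.002],"roll":0},{"dp":[0.03,-0.002,0],"roll":0},{"dp":[0,0,0],"roll":0},{"dp":[0,0,0],"roll":0}]'
python3 - <<'E'
from h import *
st=bot.observe(); print(st["position"],st["ee_rot"],st["contact_force"],st["moment"])
for n in ("top",):
    c=read_camera(n); cv2.imwrite(f"pics/{n}7.png",c["img"][:,:,::-1])
    if n=="top":cv2.imwrite("pics/topz7.png",cv2.resize(c["img"][155:205,280:340,::-1],None,fx=10,fy=10,interpolation=cv2.INTER_CUBIC))
E
```

```text
t: 7.7
position: [0.605, 0.1054, 0.0551]
ee_rot: [-0.009, 0.029, 1.0, -0.0]
contact_force: [-17.1, 1.5, 17.7]
finger_gap: 0.253
[0.60501638 0.10537877 0.05511614] [-8.73787832e-03  2.94397957e-02  9.99528361e-01 -6.61420326e-05] [-17.07134123   1.53577749  17.68378238] [-0.01588565  2.58846738 -0.01998087]
```

View pics/topz7.png

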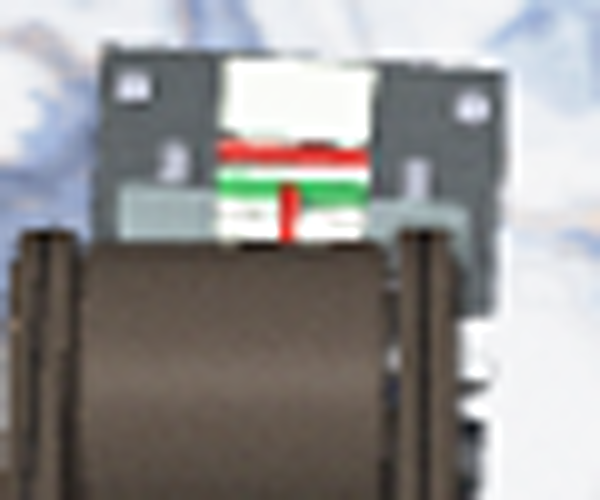

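```bash
python3 -m creep '[{"dp":[-0.03,0.002,0],"roll":0},{"dp":[-0.03,0.002,0],"roll":0},{"dp":[0,0,0],"roll":0},{"dp":[0,0,0],"roll":0}]'
python3 - <<'E'
from h import *
st=bot.observe(); print(st["position"],st["ee_rot"],st["contact_force"],st["moment"])
for n in ("top","wrist"):
    c=read_camera(n); cv2.imwrite(f"pics/{n}8.png",c["img"][:,:,::-1])
    if n=="top":cv2.imwrite("pics/topz8.png",cv2.resize(c["img"][155:205,280:340,::-1],None,fx=10,fy=10,interpolation=cv2.INTER_CUBIC))
E
```

```text
t: 8.15
position: [0.6044, 0.1054, 0.0548]
ee_rot: [-0.005, 0.03, 1.0, 0.0]
contact_force: [-8.7, 1.0, 10.7]
finger_gap: 0.249
[0.60437832 0.10538337 0.05481359] [-4.88919020e-03  2.95116905e-02  9.99552478e-01  1.62175114e-05] [-8.74773403  1.03882205 10.68624339] [-0.05400688  1.29376054 -0.00225021]
```

View pics/topz8.png

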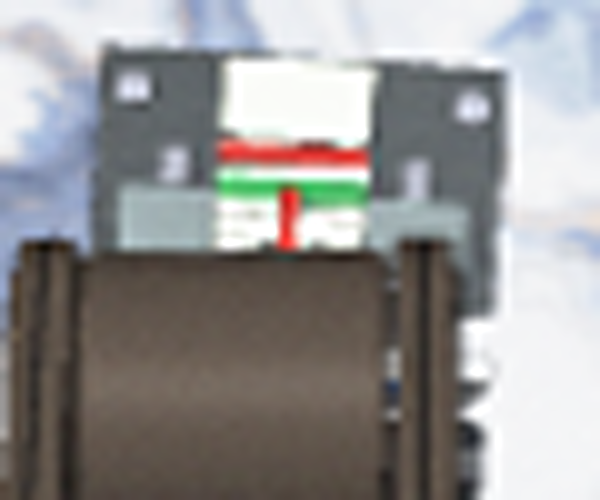

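```bash
python3 -m creep '[{"dp":[-0.015,0.001,0],"roll":0},{"dp":[-0.01,0.001,0],"roll":0},{"dp":[0,0,0],"roll":0},{"dp":[0,0,0],"roll":0}]'
python3 - <<'E'
from h import *
st=bot.observe(); print(st["position"],st["ee_rot"],st["contact_force"],st["moment"])
for n in ("top","wrist","scene"):
    c=read_camera(n); cv2.imwrite(f"pics/{n}9.png",c["img"][:,:,::-1])
    if n=="top":cv2.imwrite("pics/topz9.png",cv2.resize(c["img"][155:205,280:340,::-1],None,fx=10,fy=10,interpolation=cv2.INTER_CUBIC))
    if n=="scene":cv2.imwrite("pics/scenez9.png",cv2.resize(c["img"][180:240,270:340,::-1],None,fx=9,fy=9,interpolation=cv2.INTER_CUBIC))
E
```

```text
t: 8.65
position: [0.6041, 0.1054, 0.0547]
ee_rot: [-0.003, 0.03, 1.0, 0.0]
contact_force: [-6.2, 0.6, 8.2]
finger_gap: 0.246
[0.60411339 0.10538927 0.05469444] [-3.39073725e-03  2.95339914e-02  9.99558024e-01  4.39461851e-05] [-6.17858356  0.59308929  8.21121833] [-0.05978243  0.7948953  -0.02191906]
```

View pics/topz9.png

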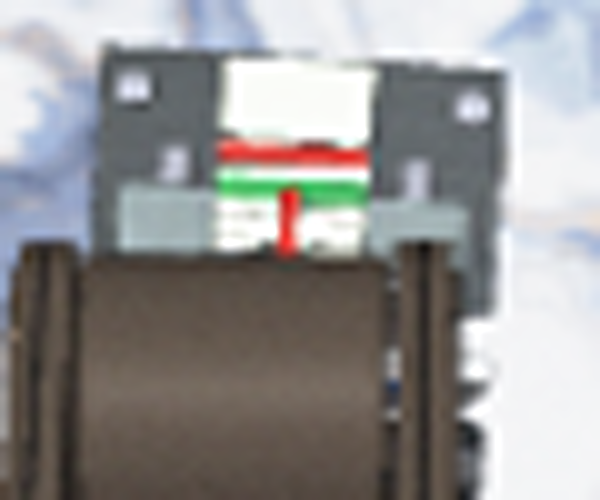

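View pics/scenez9.png

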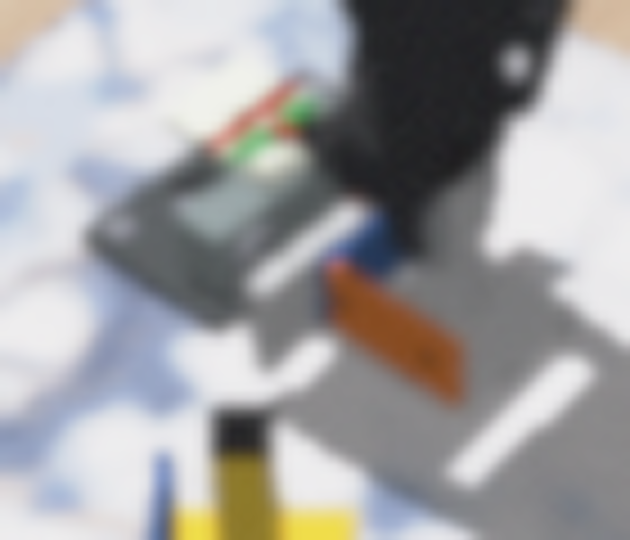

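```bash
cat > tip.py <<'E'
import cv2,numpy as np,sys
def tip(f):
    im=cv2.imread(f).astype(float); g=im[165:190,305:313]
    red=(g[:,:,2]-np.maximum(g[:,:,0],g[:,:,1]))
    return np.round(red.max(1)).astype(int)
def info(f):
    im=cv2.imread(f).astype(float)
    col=slice(303,306); gr=im[165:190,col].mean(1); print(f,"green-ness",np.round(gr[:,1]-np.maximum(gr[:,0],gr[:,2])).astype(int)[4:14])
    print("red rows169-182",tip(f)[4:18])
for f in sys.argv[1:]: info(f)
E
python3 tip.py pics/top0.png pics/top5.png pics/top6.png pics/top7.png pics/top9.png
```

```text
pics/top0.png green-ness [-105 -158  -18   32   87   69    7    2    1    2]
red rows169-182 [  74  173   82    0 -114  -89   -9    1    4  195  182  176  172  164]
pics/top5.png green-ness [-104 -160  -18   31   89   70    7    3    1    2]
red rows169-182 [  75  173   81    0 -113  -89  -10   29  165  188  184  176  174  168]
pics/top6.png green-ness [-104 -160  -17   30   88   71    7    2    1    2]
red rows169-182 [  72  172   81    0 -114  -39  157  154  157  186  182  175   40   10]
pics/top7.png green-ness [-105 -160  -17   32   88   70    7    2    0    3]
red rows169-182 [ 72 174  81   0  33 146 147 154 160 186  44   9  12  11]
pics/top9.png green-ness [-104 -160  -17   31   89   71    8    2    1    2]
red rows169-182 [ 74 173  82   0 -51 153 150 152 160 187 184  91  10  12]
```

```bash
python3 -m creep '[{"dp":[0,0,0],"roll":0},{"dp":[0,0,0],"roll":0},{"dp":[0,0,0],"roll":0},{"dp":[0,0,0],"roll":0},{"dp":[0,0,0],"roll":0},{"dp":[0,0,0],"roll":0},{"dp":[0,0,0],"roll":0},{"dp":[0,0,0],"roll":0},{"dp":[0,0,0],"roll":0},{"dp":[0,0,0],"roll":0},{"dp":[0,0,0],"roll":0},{"dp":[0,0,0],"roll":0}]'
python3 -m creep '[{"dp":[0,0,0],"roll":0},{"dp":[0,0,0],"roll":0},{"dp":[0,0,0],"roll":0},{"dp":[0,0,0],"roll":0},{"dp":[0,0,0],"roll":0},{"dp":[0,0,0],"roll":0},{"dp":[0,0,0],"roll":0},{"dp":[0,0,0],"roll":0},{"dp":[0,0,0],"roll":0},{"dp":[0,0,0],"roll":0},{"dp":[0,0,0],"roll":0},{"dp":[0,0,0],"roll":0}]'
python3 - <<'E'
from h import *
c=read_camera("top"); cv2.imwrite("pics/top10.png",c["img"][:,:,::-1])
E
python3 tip.py pics/top10.png
```

```text
t: 10.0
position: [0.6041, 0.1054, 0.0547]
ee_rot: [-0.003, 0.03, 1.0, 0.0]
contact_force: [-5.1, 0.3, 8.3]
finger_gap: 0.248
t: 11.2
position: [0.6041, 0.1054, 0.0547]
ee_rot: [-0.003, 0.03, 1.0, 0.0]
contact_force: [-5.4, 0.7, 7.4]
finger_gap: 0.248
pics/top10.png green-ness [-105 -160  -18   31   89   70    8    2    1    2]
red rows169-182 [ 72 174  82   0 -51 150 147 153 158 186 185  94  10  11]
```

```bash
python3 -m creep '[{"dp":[-0.1,0.006,0],"roll":0},{"dp":[-0.17,0.01,0],"roll":0},{"dp":[-0.2,0.012,0],"roll":0},{"dp":[-0.2,0.012,0],"roll":0},{"dp":[-0.2,0.012,0],"roll":0},{"dp":[-0.2,0.012,0],"roll":0},{"dp":[-0.15,0.01,0],"roll":0},{"dp":[0,0,0],"roll":0}]'
python3 -m creep '[{"dp":[0,0,0],"roll":-0.04},{"dp":[0,0,0],"roll":-0.046},{"dp":[0,0,0],"roll":-0.046},{"dp":[0,0,0],"roll":-0.046},{"dp":[0,0,0],"roll":-0.046},{"dp":[0,0,0],"roll":-0.046},{"dp":[0,0,0],"roll":-0.046},{"dp":[0,0,0],"roll":-0.046},{"dp":[0,0,0],"roll":-0.046},{"dp":[0,0,0],"roll":-0.046},{"dp":[0,0,0],"roll":-0.046},{"dp":[0,0,0],"roll":0}]'
python3 -m creep '[{"dp":[0,0,0],"roll":0},{"dp":[0,0,0],"roll":0}]'
python3 - <<'E'
from h import *
st=bot.observe(); print(st["position"],st["ee_rot"],st["contact_force"],st["moment"],st["qpos"])
q=st["ee_rot"];print("jaw yaw",2*np.degrees(np.arctan2(q[2],q[1]))-90)
for n in ("top","wrist","scene"):
    c=read_camera(n); cv2.imwrite(f"pics/{n}11.png",c["img"][:,:,::-1])
    if n=="scene":cv2.imwrite("pics/scenez11.png",cv2.resize(c["img"][180:240,270:340,::-1],None,fx=9,fy=9,interpolation=cv2.INTER_CUBIC))
E
```

```text
t: 12.05
position: [0.544, 0.1087, 0.0546]
ee_rot: [-0.001, 0.03, 1.0, -0.0]
contact_force: [-1.3, 1.5, 4.7]
finger_gap: 0.246
t: 13.25
position: [0.545, 0.1085, 0.0545]
ee_rot: [-0.001, 0.728, 0.686, -0.001]
contact_force: [-0.2, -0.5, 4.5]
finger_gap: 0.252
t: 13.45
position: [0.5451, 0.1085, 0.0545]
ee_rot: [-0.001, 0.727, 0.686, -0.001]
contact_force: [-0.5, -0.2, 5.4]
finger_gap: 0.248
[0.54505689 0.10851944 0.05452639] [-6.33622333e-04  7.27163983e-01  6.86463189e-01 -6.55446282e-04] [-0.51919094 -0.24426942  5.41150523] [-0.03670608  0.35308127 -0.07860789] [1.39394548e-02 2.56026789e-01 1.98792252e+00 6.00591325e-05
 8.99466021e-01 7.14696416e-02]
jaw yaw -3.2983798390359595
```

View pics/wrist11.png

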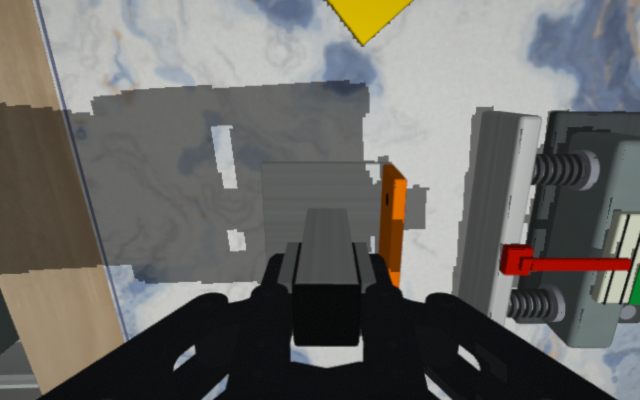

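View pics/scenez11.png

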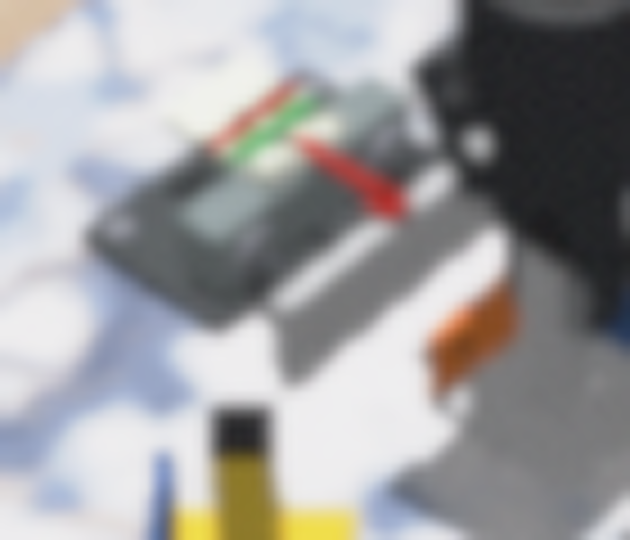

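Orange flange (col 385) now faces the plate (col 470–540). I'll check yaw and centring in this view.

Run:
```python
from h import *
st=bot.observe(); c=read_camera("wrist")
P,col,uv=cloud(c,st,375,420,160,300); ci=col.astype(int)
m=(ci[:,0]>ci[:,2]+40)&(P[:,2]>.037)&(P[:,2]<.045); Q=P[m]
k=np.polyfit(Q[:,1],Q[:,0],1); print("orange top yaw",-np.degrees(np.arctan(k[0])),Q.mean(0),Q[:,0].max(),len(Q),Q[:,1].min(),Q[:,1].max(),np.median(Q[:,2]))
P,col,uv=cloud(c,st,440,560,95,330)
m=(np.abs(P[:,2]-.043)<.002)&(P[:,0]<.65); Q=P[m]
k=np.polyfit(Q[:,1],Q[:,0],1); print("plate top yaw",-np.degrees(np.arctan(k[0])),"x@.1037",np.polyval(k,.1037),Q[:,1].min(),Q[:,1].max(),np.median(Q[:,2]))
F=P[(P[:,2]>.01)&(P[:,2]<.035)&(P[:,0]<.635)&(P[:,0]>.61)]
k=np.polyfit(F[:,1],F[:,0],1); print("plate front yaw",-np.degrees(np.arctan(k[0])),np.polyval(k,.1037),len(F))
```

```text
orange top yaw -2.919677776365914 [0.57930516 0.11912595 0.04005178] 0.5836969558714656 1391 0.0876814320747879 0.14361755340500243 0.04015116412593528
plate top yaw -3.626277153824041 x@.1037 0.6303241756745664 0.06462945040147557 0.16830407221615867 0.043173893414193476
plate front yaw -3.6395033910649968 0.6264561370862501 4587
```

```bash
python3 -m creep '[{"dp":[0.12,-0.007,0],"roll":-0.002},{"dp":[0.16,-0.01,0],"roll":0},{"dp":[0.16,-0.01,0],"roll":0},{"dp":[0.16,-0.01,0],"roll":0},{"dp":[0.12,-0.007,0],"roll":0},{"dp":[0.08,-0.005,0],"roll":0},{"dp":[0,0,0],"roll":0}]'
python3 -m creep '[{"dp":[0.05,-0.003,0],"roll":0},{"dp":[0.05,-0.003,0],"roll":0},{"dp":[0.05,-0.003,0],"roll":0},{"dp":[0.05,-0.003,0],"roll":0},{"dp":[0.05,-0.003,0],"roll":0},{"dp":[0.05,-0.003,0],"roll":0},{"dp":[0.05,-0.003,0],"roll":0},{"dp":[0,0,0],"roll":0},{"dp":[0,0,0],"roll":0}]'
python3 - <<'E'
from h import *
st=bot.observe(); print(st["position"],st["ee_rot"],st["contact_force"],st["moment"])
for n in ("top","wrist"):
    c=read_camera(n); cv2.imwrite(f"pics/{n}12.png",c["img"][:,:,::-1])
E
python3 tip.py pics/top12.png
```

```text
t: 14.35
position: [0.5844, 0.1065, 0.0545]
ee_rot: [-0.002, 0.729, 0.684, -0.001]
contact_force: [-4.7, 1.2, 7.1]
finger_gap: 0.246
t: 15.25
position: [0.5987, 0.1056, 0.0548]
ee_rot: [-0.005, 0.729, 0.684, -0.005]
contact_force: [-13.4, 0.3, 15.2]
finger_gap: 0.248
[0.59865666 0.10555941 0.05483302] [-0.00460421  0.7290278   0.68445114 -0.00489036] [-13.43845874   0.26091982  15.16490709] [0.05901776 2.31494392 0.13745714]
pics/top12.png green-ness [-104 -159  -18   31   89   71    7    2    1    2]
red rows169-182 [  73  174   82    0 -114  -68  166  154  158  189  172   24   -3   11]
```

View pics/wrist12.png

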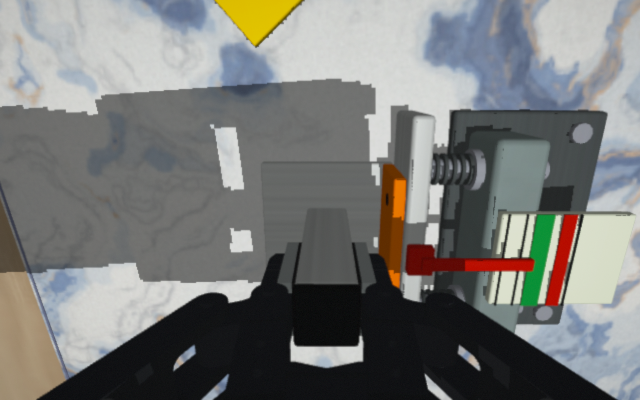

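```bash
python3 -m creep '[{"dp":[0.04,-0.002,0],"roll":0},{"dp":[0.04,-0.002,0],"roll":0},{"dp":[0.04,-0.002,0],"roll":0},{"dp":[0.02,-0.001,0],"roll":0},{"dp":[0,0,0],"roll":0},{"dp":[0,0,0],"roll":0}]'
python3 - <<'E'
from h import *
st=bot.observe(); print(st["position"],st["ee_rot"],st["contact_force"],st["moment"])
for n in ("top","wrist"):
    c=read_camera(n); cv2.imwrite(f"pics/{n}13.png",c["img"][:,:,::-1])
E
python3 tip.py pics/top13.png
```

```text
t: 15.95
position: [0.6038, 0.1052, 0.055]
ee_rot: [-0.006, 0.729, 0.685, -0.007]
contact_force: [-18.9, -0.7, 20.9]
finger_gap: 0.248
[0.60384896 0.10524674 0.0550288 ] [-0.00639961  0.72887282  0.68458355 -0.0069872 ] [-18.90177738  -0.70510519  20.89831027] [0.03093716 3.22234618 0.15510891]
pics/top13.png green-ness [-104 -159  -17   31   89   69    8    2    0   -3]
red rows169-182 [ 71 176  81   0  33 149 148 154 146  33   2  12  11  12]
```

View pics/wrist13.png

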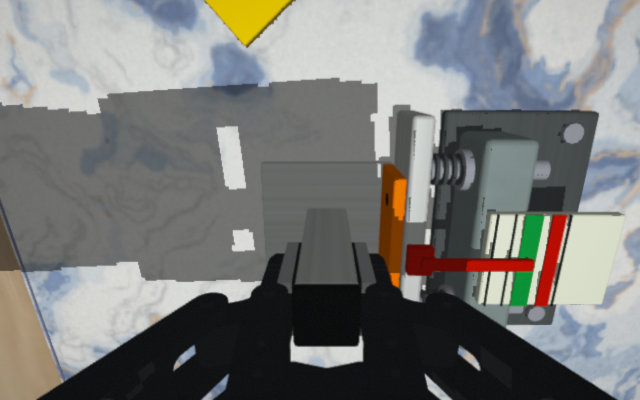

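```bash
python3 -m creep '[{"dp":[-0.03,0.002,0],"roll":0},{"dp":[-0.03,0.002,0],"roll":0},{"dp":[-0.03,0.002,0],"roll":0},{"dp":[0,0,0],"roll":0},{"dp":[0,0,0],"roll":0}]'
python3 - <<'E'
from h import *
st=bot.observe(); print(st["position"],st["ee_rot"],st["contact_force"],st["moment"])
for n in ("top","wrist"):
    c=read_camera(n); cv2.imwrite(f"pics/{n}14.png",c["img"][:,:,::-1])
E
python3 tip.py pics/top14.png
```

```text
t: 16.55
position: [0.603, 0.1053, 0.0546]
ee_rot: [-0.002, 0.729, 0.684, -0.003]
contact_force: [-9.0, 1.2, 10.1]
finger_gap: 0.252
[0.60304111 0.10528324 0.05462865] [-0.00237709  0.72901529  0.6844881  -0.00266415] [-9.03337237  1.24771172 10.07892637] [0.067581   1.22300396 0.1181233 ]
pics/top14.png green-ness [-104 -159  -18   30   89   71    8    3    0    4]
red rows169-182 [ 73 172  81   0 -45 153 150 154 156 151  -1   0  12  11]
```

View pics/wrist14.png

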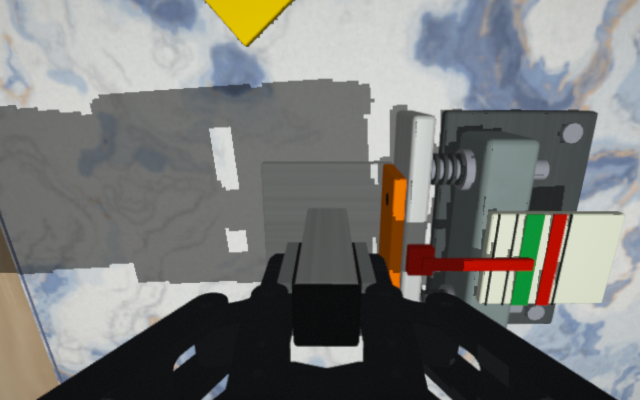

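The strip between orange (col 404) and the plate's light top (col 412) needs checking for a gap.

Run:
```python
from h import *
st=bot.observe(); c=read_camera("wrist")
im=c["img"]; cv2.imwrite("pics/w15z.png",cv2.resize(im[150:310,370:450,::-1],None,fx=5,fy=3.7,interpolation=cv2.INTER_NEAREST))
for v in (180,200,220,240):
    P,col,uv=cloud(c,st,384,436,v,v+1)
    print(v,[(int(u),round(p[0]*1000,1),round(p[2]*1000,1)) for u,p in zip(uv[:,0],P)][::3])
# plane of flange vs plate: yaw
P,col,uv=cloud(c,st,375,450,100,300); ci=col.astype(int)
Q=P[(ci[:,0]>ci[:,2]+40)&(ci[:,1]>40)&(P[:,2]>.037)&(P[:,2]<.042)]; k=np.polyfit(Q[:,1],Q[:,0],1); print("orange yaw",-np.degrees(np.arctan(k[0])))
Q=P[(np.abs(P[:,2]-.043)<.0012)&(P[:,0]>.638)&(P[:,0]<.66)&(ci[:,0]-ci[:,2]<30)]; k=np.polyfit(Q[:,1],Q[:,0],1); print("plate yaw",-np.degrees(np.arctan(k[0])),Q[:,0].min(),Q[:,0].max())
```

```text
180 [(384, np.float64(635.8), np.float64(13.2)), (387, np.float64(635.8), np.float64(22.8)), (390, np.float64(636.0), np.float64(30.6)), (393, np.float64(636.0), np.float64(38.6)), (396, np.float64(637.2), np.float64(39.5)), (399, np.float64(638.5), np.float64(39.8)), (402, np.float64(639.6), np.float64(40.8)), (405, np.float64(641.1), np.float64(40.3)), (408, np.float64(642.3), np.float64(40.9)), (411, np.float64(643.4), np.float64(41.7)), (414, np.float64(644.6), np.float64(42.3)), (417, np.float64(645.9), np.float64(42.6)), (420, np.float64(646.9), np.float64(43.5)), (423, np.float64(648.1), np.float64(44.2)), (426, np.float64(649.4), np.float64(43.9)), (429, np.float64(650.7), np.float64(44.2)), (432, np.float64(657.4), np.float64(25.9)), (435, np.float64(657.7), np.float64(29.4))]
200 [(384, np.float64(635.1), np.float64(17.0)), (387, np.float64(634.9), np.float64(28.2)), (390, np.float64(635.6), np.float64(32.7)), (393, np.float64(635.9), np.float64(39.2)), (396, np.float64(637.0), np.float64(40.3)), (399, np.float64(638.5), np.float64(39.9)), (402, np.float64(639.8), np.float6
[... 1477 characters left out ...]
loat64(637.0), np.float64(40.4)), (399, np.float64(638.5), np.float64(39.9)), (402, np.float64(639.9), np.float64(39.9)), (405, np.float64(640.7), np.float64(42.6)), (408, np.float64(642.0), np.float64(43.2)), (411, np.float64(643.3), np.float64(43.4)), (414, np.float64(644.7), np.float64(43.5)), (417, np.float64(646.1), np.float64(43.2)), (420, np.float64(647.5), np.float64(43.2)), (423, np.float64(649.2), np.float64(42.2)), (426, np.float64(662.2), np.float64(0.7)), (429, np.float64(664.2), np.float64(-0.0)), (432, np.float64(664.4), np.float64(5.2)), (435, np.float64(665.3), np.float64(8.1))]
orange yaw -2.9713080455972816
plate yaw -3.691996902164801 0.6388909422352789 0.6528368111805567
```

View pics/w15z.png

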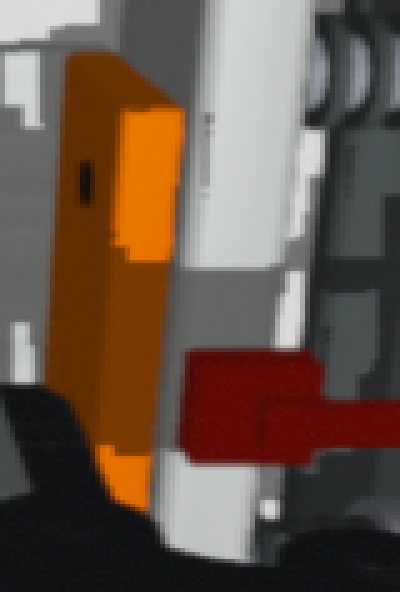

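Run:
```python
from h import *
st=bot.observe(); c=read_camera("wrist")
P,col,uv=cloud(c,st,375,412,160,262); ci=col.astype(int)
o=(ci[:,0]>ci[:,2]+40)
Q=P[o&(P[:,2]>.012)&(P[:,2]<.036)]
A=np.c_[Q[:,1],Q[:,2],np.ones(len(Q))]; s=np.linalg.lstsq(A,Q[:,0],rcond=None)[0]; r=Q[:,0]-A@s
ok=np.abs(r)<.001; s=np.linalg.lstsq(A[ok],Q[ok,0],rcond=None)[0]
print("inner face yaw",-np.degrees(np.arctan(s[0])),"pitch",np.degrees(np.arctan(s[1])),len(Q),ok.sum(),np.ptp(Q[:,1]))
T=P[o&(P[:,2]>.0385)]; # outer edge per y-bin
for a in np.arange(T[:,1].min(),T[:,1].max(),.008):
    B=T[(T[:,1]>=a)&(T[:,1]<a+.008)]; print(round(a*1000),np.round(np.percentile(B[:,0],[3,50,97])*1000,1),len(B))
P,col,uv=cloud(c,st,395,440,100,175); 
F=P[(P[:,2]>.008)&(P[:,2]<.036)&(P[:,0]<.646)]; A=np.c_[F[:,1],F[:,2],np.ones(len(F))]; s=np.linalg.lstsq(A,F[:,0],rcond=None)[0]; print("plate face visible part yaw",-np.degrees(np.arctan(s[0])),"pitch",np.degrees(np.arctan(s[1])),len(F),"x at y=.1053",s@[.1053,.023,1])
q=st["ee_rot"];print("jaw yaw",2*np.degrees(np.arctan2(q[2],q[1]))-90)
```

```text
inner face yaw -3.9410395599592705 pitch 0.08943604945384562 828 746 0.05109738458993725
98 [633.9 637.3 641.8] 221
106 [634.2 637.6 642.3] 260
114 [634.9 637.5 640.4] 207
122 [635.3 638.  641.2] 219
130 [635.8 638.5 641.5] 229
138 [636.1 638.6 641.5] 64
plate face visible part yaw -5.326999397413367 pitch -0.4562574342704148 766 x at y=.1053 0.6385023368873258
jaw yaw -3.6077950115344777
```

```bash
python3 -m creep '[{"dp":[0,0,0],"roll":0},{"dp":[0,0,0],"roll":0},{"dp":[0,0,0],"roll":0},{"dp":[0,0,0],"roll":0},{"dp":[0,0,0],"roll":0},{"dp":[0,0,0],"roll":0},{"dp":[0,0,0],"roll":0},{"dp":[0,0,0],"roll":0},{"dp":[0,0,0],"roll":0},{"dp":[0,0,0],"roll":0},{"dp":[0,0,0],"roll":0},{"dp":[0,0,0],"roll":0}]'
python3 -m creep '[{"dp":[0,0,0],"roll":0},{"dp":[0,0,0],"roll":0},{"dp":[0,0,0],"roll":0},{"dp":[0,0,0],"roll":0},{"dp":[0,0,0],"roll":0},{"dp":[0,0,0],"roll":0},{"dp":[0,0,0],"roll":0},{"dp":[0,0,0],"roll":0},{"dp":[0,0,0],"roll":0},{"dp":[0,0,0],"roll":0},{"dp":[0,0,0],"roll":0},{"dp":[0,0,0],"roll":0}]'
python3 - <<'E'
from h import *
c=read_camera("top"); cv2.imwrite("pics/top16.png",c["img"][:,:,::-1])
cv2.imwrite("pics/topz16.png",cv2.resize(c["img"][155:205,280:340,::-1],None,fx=10,fy=10,interpolation=cv2.INTER_CUBIC))
E
python3 tip.py pics/top16.png
```

```text
t: 17.95
position: [0.603, 0.1053, 0.0547]
ee_rot: [-0.002, 0.729, 0.685, -0.003]
contact_force: [-8.9, -0.3, 10.0]
finger_gap: 0.248
t: 19.15
position: [0.603, 0.1053, 0.0546]
ee_rot: [-0.002, 0.729, 0.685, -0.003]
contact_force: [-8.4, 0.6, 10.4]
finger_gap: 0.253
pics/top16.png green-ness [-104 -161  -18   31   89   70    8    2    0    4]
red rows169-182 [ 73 172  82   0 -45 152 147 154 155 150  -2  -1  12  11]
```

View pics/topz16.png

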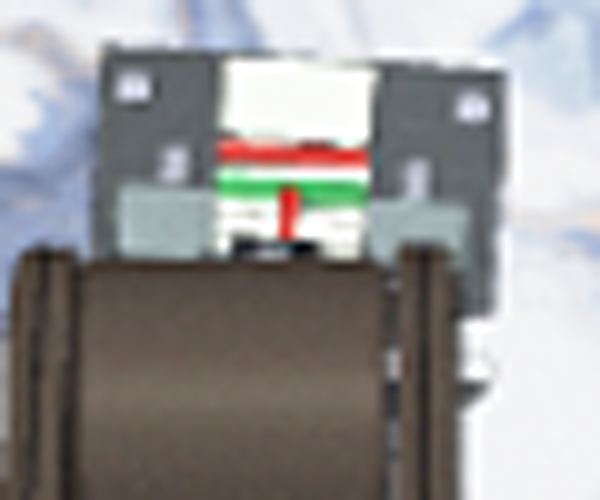

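View pics/top16.png

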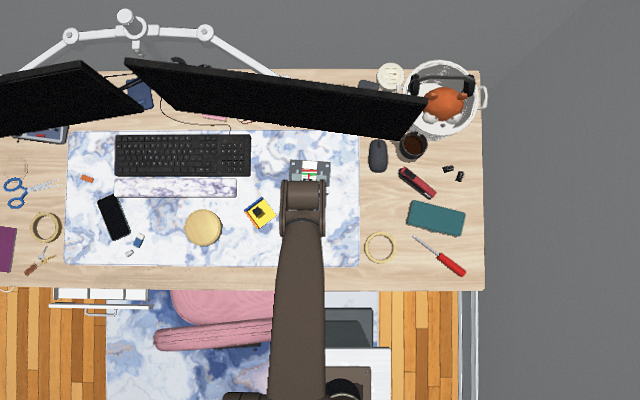

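The pointer tip (zoomed at about (290,187)) stands in the green band, rows 180–204. It is steady, and the other objects are where they were.

Run:
```python
from station import job
print(job.sign_off())
```

```text
the job is handed in; nothing more can be done
None
```

I pressed the blue flange against the stop plate first, turned the leg, then pressed the orange flange. I handed the job in at about t = 19.2 s with the leg still gripped and the pointer over the green. The foot slid on the desk throughout, so the leg was never lifted.

- **Blue press:** the stop was about 12.8 mm in, and the pointer stayed over the green and did not move for about 2.5 s (t ≈ 8.7 to 11.2).
- **Orange press:** the stop was about 12 to 13 mm in, read from both the top camera and the plate position. It did not move over the last 2.4 s or so before hand-in.
- **Deepest push:** I pushed each flange to about 14 mm before easing back, well short of the 25 mm end stop.
- **Flush:** the gripper yaw was −3.6° against −3.65° for the plate. The wrist camera's depth showed no gap between flange and plate.

**Checks that disagreed:**
- **Yaw readings:** the flange yaw read −3.0° from its top edge and −3.9° from its inner face. A late reading of the small visible part of the plate face gave −5.3°; I put that down to too few points.
- **Force:** the wrist force along the push was about 8.5 N, while the spring should give about 6.3 N. The rest is probably desk friction under the roughly 10 N of upward force on the tool.
- **Tilt:** the tool leaned about 0.4° under load in both holds, so the back of the foot may have been raised by up to about 0.5 mm.

The top camera showed the other things on the desk where they were at the start.

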